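# Load a keyed specimen holder into the microscope chuck and hold it seated

## Robot

A 7-joint arm with a two-finger parallel gripper is mounted at the origin on the work surface. World frame = base frame: x ahead of the robot, y to its left, z up, the work surface at z = 0. Lengths are in m, angles in rad, forces in N, time in s.
With the tool pointing down it reaches from about 0.425 to 1.025 m from the base axis. Payload 9.4 kg.
Tool frame: the origin (TCP) lies midway between the tips of the shut fingers; the grasp point (between the pads) lies 19 mm behind it; z points along the fingers, x is the direction in which the jaws open and shut, and the axes are right-handed (so a half turn about z gives the same grasp; the last joint's range is limited). The gripper opens to 85 mm and grips with 20 to 120 N. Pads are 22 mm wide; open, the fingers measure 114 mm over their backs; the gripper's body (76 mm by 85 mm) begins 54 mm behind the grasp point. The pads swing forward as they close: fully open they stand 13 mm farther back than shut.
Start: joints at [-1.358, 0.599, -0.003, 1.599, 0.002, 0.943, -0.08], TCP at [0.207, 0.695, 0.231] pointing down, gripper open.
Joint ranges: [-2.57, 2.57], [-0.35, 1.97], [-1.29, 1.29], [0.11, 2.56], [-1.05, 4.19], [0.11, 1.86], [-2.63, 2.63]. Speed limits (rad/s): [2.22, 2.22, 3.01, 3.01, 3.14, 3.14, 3.14].

## Interface

Orientations are given as a 3x3 rotation matrix whose columns are the frame's x, y, z axes.
In Python, from workcell import sensors, vision, job, nets gives the robot as it stands. The module is installed in compiled form; this text tells all that it offers.
- The arm moves only by the shell command python3 -m creep 'ROWS' [FORCE]. ROWS is JSON, a list of rows, each a list of 7 numbers: the gripper command: -1 is shut, 1 is fully open, values between are in proportion, then the shift along the tool's x, y, z each as a share of 0.15 m, from -1 to 1, then the turn, a rotation vector about the tool's x, y, z each as a share of 180 degrees, from -1 to 1. A call has 1 to 20 rows; each row is the pose to reach, as a shift and turn from the pose measured when the call began, along the tool's axes at that moment, turning the shorter way round; what a row does not reach only later rows make up. A row lasts 1/10 s, in which the tool goes at most 50 mm and 8.59 degrees, less where a joint would pass 70% of its speed; a pose out of reach is approached as far as the arm can. A call with a number of a shift or a turn outside -1 to 1 is refused whole. A call with a gripper value outside its range is refused whole. The fingers move at their own pace and stop on an object; FORCE is the grip in N (left out, the last holds). Time passes only in rows, so rows that repeat a pose let the fingers close. It gives the time, the measured TCP pose, the force and the opening at its end, in the units of the state.
- sensors.sense(): the state, without advancing time (a new reading comes with each control period).
- vision.camera(name): name is "scene" or "side" or "wrist"; returns the picture (384x512x3 uint8, blue, green, red); there is no depth.
- vision.get_calibration(name): a dict with "camera_matrix" (3x3 intrinsics, pixels), "xyz" and "rotation" of the camera in the world. Camera axes: x right, y down, z forward; pixel columns grow to the right and rows downward; lengths in m; the calibration is good to about 2 mm. A picture is of the moment at which its call begins: read the wrist's pose just before it. get_calibration takes no time and is no camera call; for the wrist camera it gives the pose at the moment of the call.
- job.hand_in(): hands the job in, once; it reports no verdict.
Trained networks look in the newest picture that a camera, given by its name, has taken for a name from the list of things; names that differ only in an ending like _2 or _b are one class to them, and where a whole thing is asked for, a point or a joint stands for the part that bears it (a point fixed in the world has none). Each returns a list of dicts, best first, with "score" (0 to 1); they miss things now and then, are a little off and sometimes report something else, mostly with a low value. They report only what shows in the picture. A call takes as long as a camera call. They do not tell look-alikes from the thing itself.
- nets.look_for(camera, thing): "point" ([column, row] in pixels, amid what is visible of it).
The state is a dict: "time": time; "joint_positions": joint angles; "qd": joint speeds; "joint_efforts": joint torques, N m; "tool_pos": TCP position; "orientation": TCP orientation; "force": force on the tool from outside, world axes, zero at the start; "wrist_torque": the same for the moment, N m; "finger_gap": finger opening in m.
Only numpy, scipy, OpenCV 4.12 (cv2) and the standard library are available. Lean on these libraries where they do the work, as an engineer would, in place of code of your own. Each camera call takes 0.05 s, during which the arm holds its last target.

## Task

Without lifting it, slide the metal chuck from the grey ring across the bench until its foot stands inside the blue ring. Then take the black specimen holder from its stand and push its keyed shaft into the chuck, turning it until the key slips into the keyway, and keep pushing against the spring until the collar is flush on the chuck. Finish still gripping the holder and pressing it fully home (the spring pushes it out again if you let go), and leave the other things on the bench where they are.

Things in the scene. Friction and masses are not known exactly. Their poses are not given: they have to be found in the camera images.
- chuck_mid (a point): Loose aluminium chuck (hub), 0.75 kg, 62 mm tall, starts on the grey ring: dark round foot 84 mm across, 10 mm high, then a twelve-sided upright body 44 mm across flats (a flat every 30 degrees, one on the keyway side). Point on its axis, half-way up (31 mm above the bench, which is z = 0). z up, x to the keyway side, marked with orange lines on top, side and foot.
- chuck_mouth (a point): Centre of the chuck's flat top, 31 mm above chuck_mid, same axes: here opens the round bore, 18.4 mm in diameter, with a keyway towards x, 7.4 mm wide and reaching 14.5 mm from the axis. The spring plunger's top rests 30 mm below this point.
- plunger (a joint): Spring plunger in the chuck's bore, in m: 0 at rest, grows as the shaft pushes it down, about 0.015 with the holder fully home. The spring force starts at 2 N and is about 9 N at home.
- holder_grip (a point): Specimen holder, 0.15 kg, loose, upright in its stand. Point at the centre of its black square grip block, 24 x 24 mm, 44 mm tall (a gold disc on top adds 5 mm). z up, x to the key side, marked with orange lines on block and collar; the block's sides face x and y. Fully home this point is 59 mm above chuck_mid, x axes the same way.
- holder: The same holder; origin on its axis at the collar's underside, 28 mm below holder_grip, same axes. Steel collar 40 mm wide, 6 mm thick; below it a shaft 16 mm in diameter, 45 mm long, the last 8 mm tapering to 10 mm. The key (5 mm wide, reaching 12 mm from the axis towards x) runs from the collar to 30 mm below it; the last 15 mm has no key and enters the bore at any turn.
- stand: Fixed grey square stand of the holder, 60 x 60 mm, 55 mm high, with a 29 x 29 mm hole down its axis in which the shaft hangs with play (any turn); the collar rests on its top. Origin at the centre of its underside, on the bench.
- mark_blue: Blue ring marked flat on the bench, 100 mm inside and 112 mm outside diameter with four short outer ticks; where the chuck must go. Origin at its centre on the bench.
- mark_grey: Grey ring of the same size; where the chuck starts. Origin at its centre on the bench.
- petri: Bystander: clear open dish, 56 mm in diameter, 14 mm high. Origin at its underside.
- solvent: Bystander: amber bottle, 52 mm in diameter, 110 mm tall. Origin at its underside.
- samplejar: Bystander: white jar, 44 mm in diameter, 50 mm tall. Origin at its underside.
- couponbox: Bystander: black open box with dividers, 80 x 110 x 30 mm. Origin at its underside.
- tweezers: Bystander: steel tweezers, 130 mm long, lying, 8 mm high. Origin at the middle of its underside.
- brush: Bystander: small brush, 160 mm long, lying. Origin at its underside.
- slidebox: Bystander: green box, 85 x 60 x 35 mm. Origin at its underside.
Things that resemble listed ones, but are neither listed nor needed, are in the scene too. Leave any purple look-alike of the holder alone.

How it is judged:
By the outcome, as a careful person would: the job done as asked, in the order asked, and still so for the second after the job is handed in, while the arm keeps its last pose, push and grip.
It also fails if it takes over 54 s, if anything falls off the work surface, if the arm or the gripper's body presses on something with over 40 N, if the wrist force passes 120 N, or if a joint passes its speed limit or range.

## Working session

There is one attempt and no reset: what is moved stays moved. The work goes in short steps, Python scripts to look and compute and a shell command to move; the robot and the scene stay as the last step left them, time stands still between calls to the robot, and variables do not carry over. Pictures are saved under pics/ and viewed, and the job is handed in when it is done.

```bash
mkdir -p pics; cat > h.py <<'E'
import numpy as np, cv2, json
from workcell import sensors, vision, job, nets
def snap(n,f):
    c=vision.get_calibration(n); im=vision.camera(n); cv2.imwrite('pics/'+f+'.png',im); return im,c
def ray(c,p):
    K=np.array(c['camera_matrix']);R=np.array(c['rotation']);d=R@np.linalg.solve(K,[p[0],p[1],1.]);return np.array(c['xyz']),d
def atz(c,p,z):
    o,d=ray(c,p);return o+d*(z-o[2])/d[2]
def proj(c,P):
    K=np.array(c['camera_matrix']);R=np.array(c['rotation']);q=K@(R.T@(np.array(P)-np.array(c['xyz'])));return q[:2]/q[2]
E
python3 - <<'E'
from h import *
s=sensors.sense()
for k in s: print(k,np.round(s[k],3).tolist())
for n in ['scene','side','wrist']:
    im,c=snap(n,n+'0'); print(n,np.round(c['xyz'],3),np.round(c['rotation'],3).tolist(),np.round(c['camera_matrix'],1).tolist())
E
```

```text
time 0.0
joint_positions [-1.358, 0.6, -0.003, 1.6, 0.002, 0.943, -0.08]
qd [0.001, -0.0, 0.0, 0.0, 0.0, -0.001, 0.001]
joint_efforts [-0.002, -77.644, 1.564, -25.801, 0.012, 0.009, 0.0]
tool_pos [0.207, 0.694, 0.23]
orientation [[0.286, 0.958, -0.0], [0.958, -0.286, -0.002], [-0.002, 0.0, -1.0]]
force [-0.14, 0.636, 0.3]
wrist_torque [-0.008, 0.028, 0.008]
finger_gap 0.085
scene [ 1.178 -0.294  1.093] [[0.446, 0.765, -0.465], [0.895, -0.375, 0.243], [0.012, -0.524, -0.852]] [[402.7, 0.0, 256.9], [0.0, 402.7, 196.3], [0.0, 0.0, 1.0]]
side [ 0.131 -0.943  0.782] [[0.885, -0.255, 0.39], [-0.466, -0.492, 0.735], [0.004, -0.832, -0.555]] [[429.2, 0.0, 255.2], [0.0, 429.2, 188.2], [0.0, 0.0, 1.0]]
wrist [0.127 0.719 0.373] [[0.286, 0.906, 0.312], [0.958, -0.27, -0.095], [-0.002, 0.326, -0.945]] [[295.0, 0.0, 255.8], [0.0, 295.0, 195.7], [0.0, 0.0, 1.0]]
```

View pics/scene0.png

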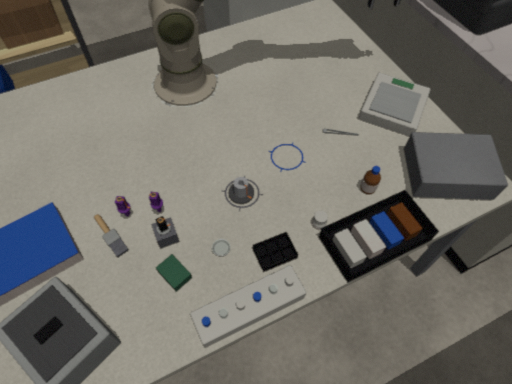

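View pics/side0.png

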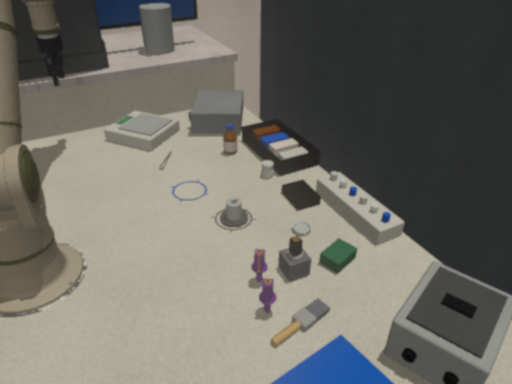

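View pics/wrist0.png

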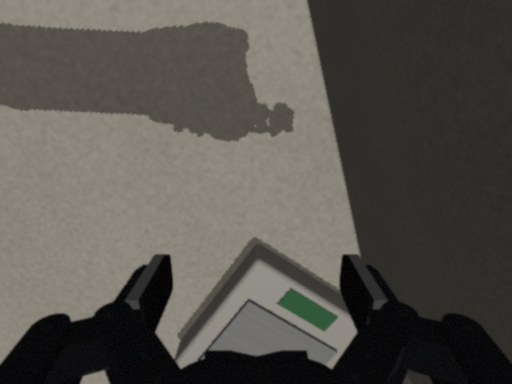

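The scene view shows the chuck at (241,190) on the grey ring, the blue ring at (287,157), and the black holder in its grey stand at (163,230). There are two purple look-alikes at (123,206) and (156,202). The holder that fits is the black one in the square grey stand. I'll check enlarged crops and measure.

```bash
python3 - <<'E'
from h import *
a=cv2.imread('pics/scene0.png');b=cv2.imread('pics/side0.png')
def crop(im,x,y,w,h,s): return cv2.resize(im[y:y+h,x:x+w],(w*s,h*s),interpolation=cv2.INTER_CUBIC)
# chuck/holder
o=np.vstack([np.hstack([crop(a,210,160,66,50,6),crop(a,135,185,66,50,6)]),np.hstack([crop(b,200,185,66,50,6),crop(b,262,232,66,50,6)])])
cv2.imwrite('pics/crop0.png',o)
cs=vision.get_calibration('scene');cd=vision.get_calibration('side')
def tri(p,q):
    A=[];B=[]
    for c,x in((cs,p),(cd,q)):
        o,d=ray(c,x);d/=np.linalg.norm(d);M=np.eye(3)-np.outer(d,d);A.append(M);B.append(M@o)
    return np.linalg.solve(sum(A),sum(B))
# rings by colour fit
for nm,im,c in(('scene',a,cs),('side',b,cd)):
    hsv=cv2.cvtColor(im,cv2.COLOR_BGR2HSV)
    m=cv2.inRange(hsv,(105,90,60),(130,255,255))
    x0,y0,x1,y1={'scene':(262,135,312,180),'side':(160,170,215,208)}[nm]
    ys,xs=np.nonzero(m[y0:y1,x0:x1]);
    P=np.array([atz(c,(x+x0,y+y0),0)[:2] for x,y in zip(xs,ys)])
    A=np.c_[2*P,np.ones(len(P))];s=np.linalg.lstsq(A,(P**2).sum(1),rcond=None)[0]
    print(nm,'blue',len(P),s[:2],np.sqrt(s[2]+s[:2]@s[:2]))
    for t,z in (('petri',.007),('solvent',.055),('samplejar',.025),('couponbox',.015),('tweezers',.004),('brush',.005),('slidebox',.017),('stand',.04),('holder',.08),('chuck_mid',.031)):
        pass
for p,z in (((241,190),.031),((163,241),.03),((161,226),.09),((123,206),.04),((156,202),.04),((221,248),.01),((275,251),.02),((320,219),.03),((371,180),.05),((340,132),0),((110,235),0),((174,272),.02),((105,222),0)):
    print(p,np.round(atz(cs,p,z),3))
E
```

```text
scene blue 72 [0.4822007  0.17964218] 0.053514407570507246Traceback (most recent call last):
  File "<stdin>", line 20, in <module>
    return umr_sum(a, axis, dtype, out, keepdims, initial, where)
numpy.exceptions.AxisError: axis 1 is out of bounds for array of dimension 1
```

View pics/crop0.png

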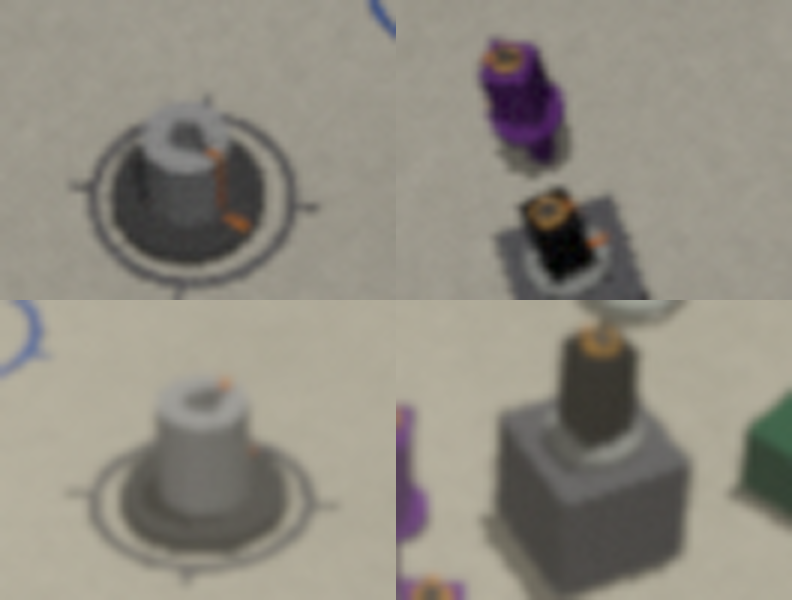

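```bash
python3 - <<'E'
from h import *
b=cv2.imread('pics/side0.png')
cs=vision.get_calibration('scene');cd=vision.get_calibration('side')
hsv=cv2.cvtColor(b,cv2.COLOR_BGR2HSV)
m=cv2.inRange(hsv,(100,50,60),(135,255,255))
ys,xs=np.nonzero(m[175:205,165:212]);P=np.array([atz(cd,(x+165,y+175),0)[:2] for x,y in zip(xs,ys)])
A=np.c_[2*P,np.ones(len(P))];s=np.linalg.lstsq(A,(P**2).sum(1),rcond=None)[0];print('blue side',len(P),s[:2],np.sqrt(s[2]+s[:2]@s[:2]))
for n,p,z in (('chfootc',(241.3,191.6),.010),('footmark',(249.7,197),.010),('mouth',(241,182.5),.062),('topmark',(245.8,185.8),.062),('standtop',(163.7,228.5),.055),('gold',(226/6+0+0,0),0),('goldtop',(135+152/6,185+211/6),.055+6+.049 if 0 else .110),('colmark',(135+201/6,185+240/6),.061),('purple1',(123,206),.04),('purple2',(156,202),.04),('petri',(221,248),.01),('coupon',(275,251),.02),('jar',(320,219),.03),('solv',(371,180),.05),('twz',(340,132),0),('brush',(110,235),0),('slide',(174,272),.02)):
    print(n,np.round(atz(cs,p,z),3))
for n,p,z in (('mouth',(200+203/6,185+100/6),.062),('foot',(200+204/6,185+195/6),.01),('gold',(262+205/6,232+42/6),.11),('colmark',(0,0),0)):
    print('side',n,np.round(atz(cd,p,z),3))
E
```

```text
blue side 34 [0.48423726 0.18318498] 0.05346750587317265
chfootc [ 0.55  -0.022  0.01 ]
footmark [ 0.579 -0.007  0.01 ]
mouth [ 0.549 -0.021  0.062]
topmark [ 0.567 -0.013  0.062]
standtop [ 0.591 -0.287  0.055]
gold [-0.783 -0.406  0.   ]
goldtop [ 0.594 -0.287  0.11 ]
colmark [ 0.59  -0.271  0.061]
purple1 [ 0.457 -0.371  0.04 ]
purple2 [ 0.487 -0.278  0.04 ]
petri [ 0.7   -0.159  0.01 ]
coupon [ 0.782 -0.024  0.02 ]
jar [0.753 0.144 0.03 ]
solv [0.712 0.351 0.05 ]
twz [0.472 0.402 0.   ]
brush [ 0.51  -0.438  0.   ]
slide [ 0.713 -0.307  0.02 ]
side mouth [ 0.55  -0.022  0.062]
side foot [ 0.546 -0.028  0.01 ]
side gold [ 0.588 -0.292  0.11 ]
side colmark [0.032 4.05  0.   ]
```

```bash
cat >> h.py <<'E'
from scipy.spatial.transform import Rotation as Ro
def go(x,y,z,a):
    s=sensors.sense();R=np.array(s['orientation']);p=np.array(s['tool_pos']);a=np.radians(a)
    T=np.array([[np.cos(a),np.sin(a),0],[np.sin(a),-np.cos(a),0],[0,0,-1.]])
    sh=R.T@(np.array([x,y,z])-p)/.15; tu=Ro.from_matrix(R.T@T).as_rotvec()/np.pi
    print('shift',np.round(sh,4),'turn',np.round(tu,4),'pos',np.round(p,4),'a',round(np.degrees(np.arctan2(R[1,0],R[0,0])),2),'t',s['time'],'gap',round(s['finger_gap'],4),'F',np.round(s['force'],1),'q1,7',np.round(s['joint_positions'],2)[[0,6]])
E
python3 -m creep '[[1,-0.98,0.89,0,0,0,0],[1,-0.98,0.89,0,0,0,0],[1,-0.98,0.89,0,0,0,0],[1,-0.98,0.89,0,0,0,0]]'
python3 -m creep '[[1,-0.98,0.89,0,0,0,0],[1,-0.98,0.89,0,0,0,0],[1,-0.98,0.89,0,0,0,0],[1,-0.98,0.89,0,0,0,0]]'
python3 -m creep '[[1,-0.98,0.89,0,0,0,0],[1,-0.98,0.89,0,0,0,0],[1,-0.98,0.89,0,0,0,0],[1,-0.98,0.89,0,0,0,0]]'
python3 -c "
from h import *
go(.55,-.022,.22,27)"
```

```text
time: 0.55
tool_pos: [0.2936, 0.5134, 0.2306]
orientation: [[0.286, 0.958, -0.0], [0.958, -0.286, -0.002], [-0.002, 0.0, -1.0]]
force: [0.8, -0.0, -0.1]
finger_gap: 0.0854
time: 0.95
tool_pos: [0.3798, 0.333, 0.2309]
orientation: [[0.285, 0.958, -0.0], [0.958, -0.285, -0.002], [-0.002, 0.0, -1.0]]
force: [1.5, 0.2, -0.5]
finger_gap: 0.0855
time: 1.35
tool_pos: [0.466, 0.1526, 0.2313]
orientation: [[0.285, 0.958, 0.0], [0.958, -0.285, -0.001], [-0.001, 0.001, -1.0]]
force: [1.3, 0.8, 0.6]
finger_gap: 0.0854
shift [-0.9561  0.8685  0.077 ] turn [0.0004 0.0003 0.2579] pos [0.466  0.1526 0.2313] a 73.43 t 1.35 gap 0.0854 F [1.3 0.8 0.6] q1,7 [-0.47  0.87]
```

```bash
python3 -m creep '[[1,-0.956,0.868,0.08,0,0,0.258],[1,-0.956,0.868,0.08,0,0,0.258],[1,-0.956,0.868,0.08,0,0,0.258],[1,-0.956,0.868,0.08,0,0,0.258],[1,-0.956,0.868,0.08,0,0,0.258],[1,-0.956,0.868,0.08,0,0,0.258],[1,-0.956,0.868,0.08,0,0,0.258],[1,-0.956,0.868,0.08,0,0,0.258]]'
python3 -c "
from h import *
go(.55,-.022,.22,27)
im,c=snap('wrist','w1');json.dump({k:np.array(v).tolist() for k,v in c.items()},open('w1.json','w'))"
```

```text
time: 2.15
tool_pos: [0.5498, -0.0217, 0.2195]
orientation: [[0.89, 0.456, -0.0], [0.456, -0.89, -0.002], [-0.001, 0.001, -1.0]]
force: [0.4, 0.5, 0.5]
finger_gap: 0.0853
shift [ 0.0003  0.0024 -0.0035] turn [0.0004 0.0002 0.0007] pos [ 0.5498 -0.0217  0.2195] a 27.13 t 2.15 gap 0.0853 F [0.4 0.5 0.5] q1,7 [-0.27  0.59]
```

View pics/w1.png

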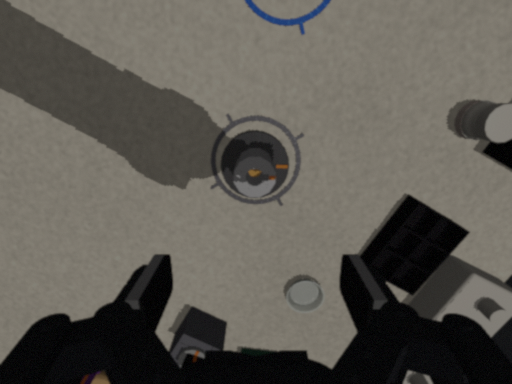

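```bash
python3 - <<'E'
import cv2
a=cv2.imread('pics/w1.png')[110:210,205:305]
cv2.imwrite('pics/w1c.png',cv2.resize(a,(600,600),interpolation=cv2.INTER_CUBIC))
E
```

```text
(no output)
```

View pics/w1c.png

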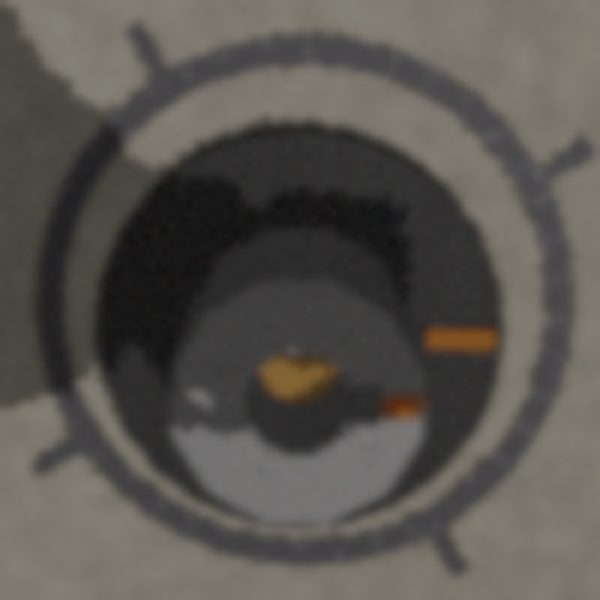

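```bash
python3 - <<'E'
from h import *
c=json.load(open('w1.json'))
f=lambda u,v,z: atz(c,(205+(u+.5)/6-.5,110+(v+.5)/6-.5),z)
F=f(300,324,.01);M=f(299,402,.062);fm=f(461,340,.01);tm=f(403,405,.062);r1=f(424,340,.01);r2=f(498,340,.01)
print(F,M,fm,tm)
for a,b in((F,fm),(M,tm)): print(np.degrees(np.arctan2(*(b-a)[1::-1])),np.linalg.norm(b-a))
print([np.linalg.norm(f(u,324,.01)-F) for u in(97,502)],np.linalg.norm(f(170,402,.062)-f(428,402,.062)))
E
```

```text
[ 0.54737405 -0.0185521   0.01      ] [ 0.5483635  -0.02033033  0.062     ] [ 0.57801149 -0.00657114  0.01      ] [ 0.56484548 -0.01249045  0.062     ]
21.35829632732536 0.03289675048571794
25.43874469597942 0.01825156435759501
[np.float64(0.04115674241073171), np.float64(0.040945315847024794)] 0.045236641791495995
```

```bash
python3 -c "
from h import *
go(.548,-.020,.08,24.5)"
```

```text
shift [-0.0053 -0.0162  0.9302] turn [0.0004 0.0002 0.0146] pos [ 0.5498 -0.0216  0.2195] a 27.14 t 2.2 gap 0.0855 F [ 0.  -0.2  0.2] q1,7 [-0.27  0.59]
```

```bash
python3 -m creep '[[1,-0.005,-0.016,0.93,0,0,0.015],[1,-0.005,-0.016,0.93,0,0,0.015],[1,-0.005,-0.016,0.93,0,0,0.015],[1,-0.005,-0.016,0.93,0,0,0.015],[1,-0.005,-0.016,0.93,0,0,0.015]]'; python3 -c "
from h import *
go(.548,-.020,.02,24.5)
im,c=snap('wrist','w2')"
```

```text
time: 2.7
tool_pos: [0.548, -0.0201, 0.0803]
orientation: [[0.91, 0.414, -0.001], [0.414, -0.91, -0.001], [-0.002, 0.001, -1.0]]
force: [1.4, -0.3, 0.1]
finger_gap: 0.0854
shift [ 0.001  -0.0008  0.4023] turn [ 0.0002  0.0005 -0.0001] pos [ 0.548  -0.0201  0.0803] a 24.48 t 2.7 gap 0.0854 F [ 1.4 -0.3  0.1] q1,7 [-0.2   0.64]
```

View pics/w2.png

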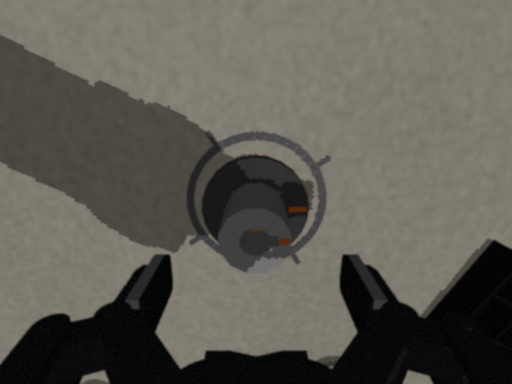

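The chuck is centred between the jaws (column 255) and its orange mark at (285,241) lies along the jaw axis. I'll descend and grip.

```bash
python3 -m creep '[[1,0,0,0.4,0,0,0],[1,0,0,0.4,0,0,0],[1,0,0,0.4,0,0,0],[-1,0,0,0.4,0,0,0],[-1,0,0,0.4,0,0,0],[-1,0,0,0.4,0,0,0],[-1,0,0,0.4,0,0,0],[-1,0,0,0.4,0,0,0],[-1,0,0,0.4,0,0,0],[-1,0,0,0.4,0,0,0]]' 40; python3 -c "
from h import *
go(.4832,.1814,.0203,24.5)"
```

```text
time: 3.75
tool_pos: [0.5491, -0.0203, 0.0231]
orientation: [[0.91, 0.414, 0.003], [0.414, -0.91, -0.001], [0.002, 0.002, -1.0]]
force: [-1.7, -0.8, 12.3]
finger_gap: 0.0439
shift [ 0.157  -1.4058  0.0158] turn [ 0.0007 -0.0006 -0.0002] pos [ 0.5491 -0.0203  0.0231] a 24.47 t 3.75 gap 0.0439 F [-1.7 -0.8 12.3] q1,7 [-0.16  0.67]
```

```bash
python3 -m creep '[[-1,0.01,-0.07,0.01,0,0,0],[-1,0.02,-0.15,0.01,0,0,0],[-1,0.03,-0.25,0.01,0,0,0],[-1,0.04,-0.35,0.01,0,0,0],[-1,0.05,-0.45,0.01,0,0,0],[-1,0.06,-0.55,0.01,0,0,0],[-1,0.07,-0.63,0.01,0,0,0],[-1,0.078,-0.7,0.01,0,0,0],[-1,0.078,-0.7,0.01,0,0,0]]'; python3 -c "
from h import *
go(.4832,.1814,.0203,24.5)
im,c=snap('wrist','w3');json.dump({k:np.array(v).tolist() for k,v in c.items()},open('w3.json','w'))
hsv=cv2.cvtColor(im,cv2.COLOR_BGR2HSV);m=cv2.inRange(hsv,(105,90,40),(130,255,255));print(np.count_nonzero(m))
ys,xs=np.nonzero(m);P=np.array([atz(c,(x,y),0)[:2] for x,y in zip(xs,ys)])
k=np.hypot(*(P-[.483,.181]).T)<.06;P=P[k]
for i in range(3):
  A=np.c_[2*P,np.ones(len(P))];s=np.linalg.lstsq(A,(P**2).sum(1),rcond=None)[0];r=np.sqrt(s[2]+s[:2]@s[:2]);print(len(P),s[:2],r)
  P=P[abs(np.hypot(*(P-s[:2]).T)-r)<.006]
"
```

```text
time: 4.65
tool_pos: [0.5181, 0.0806, 0.0231]
orientation: [[0.91, 0.415, 0.007], [0.415, -0.91, -0.001], [0.006, 0.004, -1.0]]
force: [2.1, 0.1, 12.1]
finger_gap: 0.0434
shift [ 0.067  -0.7079  0.0168] turn [ 0.0012 -0.002   0.    ] pos [0.5181 0.0806 0.0231] a 24.5 t 4.65 gap 0.0434 F [ 2.1  0.1 12.1] q1,7 [-0.36  0.55]
5086
4779 [0.48405318 0.18103758] 0.0533576145825225
4758 [0.48410359 0.18105416] 0.053323418205940075
4756 [0.48410783 0.18105548] 0.05332050394305258
```

View pics/w3.png

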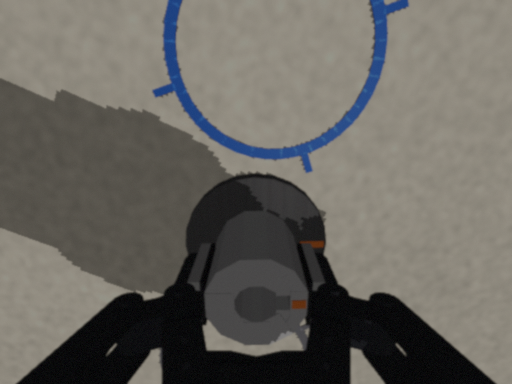

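```bash
python3 -m creep '[[-1,0.01,-0.07,0.005,0,0,0],[-1,0.02,-0.15,0.005,0,0,0],[-1,0.03,-0.25,0.005,0,0,0],[-1,0.04,-0.35,0.005,0,0,0],[-1,0.05,-0.45,0.005,0,0,0],[-1,0.06,-0.55,0.005,0,0,0],[-1,0.065,-0.63,0.005,0,0,0],[-1,0.072,-0.706,0.005,0,0,0],[-1,0.072,-0.706,0.005,0,0,0],[-1,0.072,-0.706,0.005,0,0,0]]'; python3 -c "
from h import *
go(.4841,.1811,.0203,24.5)
im,c=snap('wrist','w4')
snap('scene','s4')
for f,b in (('w4',(130,160,250,190)),('s4',(250,120,80,60))):
  i=cv2.imread('pics/'+f+'.png')[b[1]:b[1]+b[3],b[0]:b[0]+b[2]]
  cv2.imwrite('pics/'+f+'c.png',cv2.resize(i,(400,300)))
cv2.imwrite('pics/c4.png',np.hstack([cv2.imread('pics/w4c.png'),cv2.imread('pics/s4c.png')]))
"
```

```text
time: 5.7
tool_pos: [0.4846, 0.1831, 0.0232]
orientation: [[0.909, 0.416, 0.009], [0.416, -0.909, 0.001], [0.009, 0.003, -1.0]]
force: [1.9, 1.1, 10.7]
finger_gap: 0.0436
shift [-0.0085  0.0108  0.0194] turn [ 0.0009 -0.0027  0.0004] pos [0.4846 0.1831 0.0232] a 24.58 t 5.7 gap 0.0436 F [ 1.9  1.1 10.7] q1,7 [-0.58  0.41]
```

View pics/c4.png

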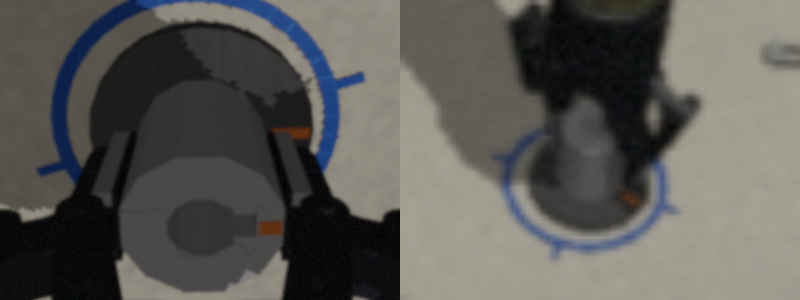

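```bash
python3 -m creep '[[-1,-0.01,0.005,0,0,0,0],[-1,-0.02,0.009,0,0,0,0],[-1,-0.02,0.009,0,0,0,0],[-1,-0.02,0.009,0,0,0,0],[1,-0.02,0.009,0,0,0,0],[1,-0.02,0.009,0,0,0,0],[1,-0.02,0.009,0,0,0,0],[1,-0.02,0.009,0,0,0,0],[1,-0.02,0.009,0,0,0,0]]'; 
python3 -c "
from h import *
go(.4841,.1811,.15,24.5)"
```

```text
time: 6.7
tool_pos: [0.4824, 0.1804, 0.0232]
orientation: [[0.91, 0.416, 0.009], [0.416, -0.91, 0.001], [0.008, 0.003, -1.0]]
force: [0.2, -1.0, -0.3]
finger_gap: 0.0855
shift [ 0.0192  0.0029 -0.8454] turn [ 0.0008 -0.0027  0.0003] pos [0.4824 0.1804 0.0232] a 24.56 t 6.7 gap 0.0855 F [ 0.2 -1.  -0.3] q1,7 [-0.58  0.42]
```

Raise straight up and look.

```bash
python3 -m creep '[[1,0,0,-0.3,0,0,0],[1,0.01,0,-0.6,0,0,0],[1,0.02,0,-1,0,0,0],[1,0.02,0,-1,0,-0.003,0],[1,0.02,0,-1,0,-0.003,0],[1,0.02,0,-1,0,-0.003,0]]'; 
python3 -c "
from h import *
go(.4841,.1811,.22,24.5)
im,c=snap('wrist','w5');json.dump({k:np.array(v).tolist() for k,v in c.items()},open('w5.json','w'))
i=im[90:270,136:376];cv2.imwrite('pics/w5c.png',cv2.resize(i,(800,600),interpolation=cv2.INTER_CUBIC))
hsv=cv2.cvtColor(im,cv2.COLOR_BGR2HSV);m=cv2.inRange(hsv,(105,90,40),(130,255,255))
ys,xs=np.nonzero(m);P=np.array([atz(c,(x,y),0)[:2] for x,y in zip(xs,ys)])
P=P[np.hypot(*(P-[.483,.181]).T)<.064]
for i in range(3):
  A=np.c_[2*P,np.ones(len(P))];s=np.linalg.lstsq(A,(P**2).sum(1),rcond=None)[0];r=np.sqrt(s[2]+s[:2]@s[:2])
  P=P[abs(np.hypot(*(P-s[:2]).T)-r)<.006]
print(s[:2],r)
"
```

```text
time: 7.3
tool_pos: [0.4834, 0.1817, 0.1727]
orientation: [[0.909, 0.416, -0.0], [0.416, -0.909, -0.003], [-0.001, 0.002, -1.0]]
force: [-0.2, -0.1, 0.2]
finger_gap: 0.0859
shift [ 0.0025  0.0064 -0.3152] turn [0.0008 0.0004 0.0005] pos [0.4834 0.1817 0.1727] a 24.59 t 7.3 gap 0.0859 F [-0.2 -0.1  0.2] q1,7 [-0.76  0.3 ]
[0.48406523 0.18090932] 0.05330915847982269
```

View pics/w5c.png

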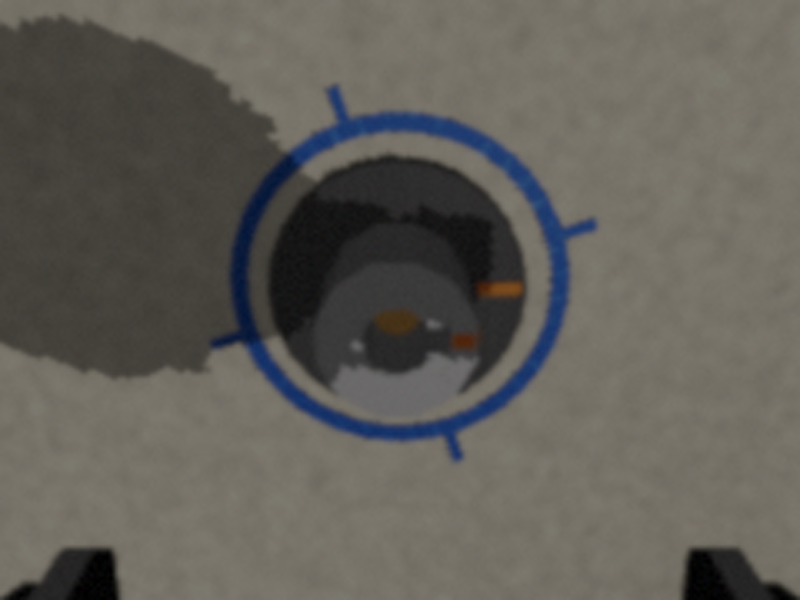

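```bash
python3 - <<'E'
from h import *
c=json.load(open('w5.json'));k=10/3
f=lambda u,v,z: atz(c,(136+(u+.5)/k-.5,90+(v+.5)/k-.5),z)
M=f(398,340,.062);tm=f(464,341,.062);fm=f(501,289,.01);F=f(397,283,.01);print(M,tm,F,fm)
for b in (tm,fm): print(np.degrees(np.arctan2(*(b-M)[1::-1])),np.hypot(*(b-M)[:2]))
c=json.load(open('w3.json'))
go(.592,-.288,.22,90)
E
```

```text
[0.48324736 0.18224395 0.062     ] [0.49963697 0.18943713 0.062     ] [0.48197423 0.1838055  0.01      ] [0.51315359 0.19589613 0.01      ]
23.69601416435415 0.01789863396428062
24.536664063482423 0.03287498627903788
shift [-0.6417  3.1489 -0.3092] turn [ 3.000e-04  1.200e-03 -3.635e-01] pos [0.4831 0.1814 0.1722] a 24.57 t 7.35 gap 0.0852 F [ 0.2  0.  -0.7] q1,7 [-0.76  0.3 ]
```

```bash
python3 -m creep '[[1,-0.16,0.787,-0.3,0,0,0],[1,-0.16,0.787,-0.3,0,0,0],[1,-0.16,0.787,-0.3,0,0,0]]'
python3 -m creep '[[1,-0.16,0.8,0,0,0,0],[1,-0.16,0.8,0,0,0,0],[1,-0.16,0.8,0,0,0,0]]'
python3 -m creep '[[1,-0.16,0.8,0,0,0,0],[1,-0.16,0.8,0,0,0,0],[1,-0.16,0.8,0,0,0,0]]'
python3 -c "
from h import *
go(.592,-.288,.22,90)"
```

```text
time: 7.65
tool_pos: [0.5104, 0.0605, 0.2171]
orientation: [[0.911, 0.413, -0.002], [0.413, -0.911, -0.005], [-0.004, 0.004, -1.0]]
force: [-0.1, -0.2, 0.2]
finger_gap: 0.0852
time: 7.95
tool_pos: [0.5378, -0.0631, 0.2163]
orientation: [[0.912, 0.41, -0.004], [0.41, -0.912, -0.007], [-0.006, 0.004, -1.0]]
force: [0.0, 0.3, 0.1]
finger_gap: 0.0854
time: 8.25
tool_pos: [0.5644, -0.187, 0.2152]
orientation: [[0.914, 0.406, -0.006], [0.406, -0.914, -0.008], [-0.009, 0.005, -1.0]]
force: [-0.2, 0.8, 0.1]
finger_gap: 0.0854
shift [-0.1051  0.6901 -0.0279] turn [-3.000e-04  3.400e-03 -3.669e-01] pos [ 0.5644 -0.187   0.2152] a 23.95 t 8.25 gap 0.0854 F [-0.2  0.8  0.1] q1,7 [-0.08  0.93]
```

```bash
python3 -m creep '[[1,-0.105,0.69,-0.03,0,0.003,-0.367],[1,-0.105,0.69,-0.03,0,0.003,-0.367],[1,-0.105,0.69,-0.03,0,0.003,-0.367],[1,-0.105,0.69,-0.03,0,0.003,-0.367],[1,-0.105,0.69,-0.03,0,0.003,-0.367],[1,-0.105,0.69,-0.03,0,0.003,-0.367],[1,-0.105,0.69,-0.03,0,0.003,-0.367],[1,-0.105,0.69,-0.03,0,0.003,-0.367],[1,-0.105,0.69,-0.03,0,0.003,-0.367],[1,-0.105,0.69,-0.03,0,0.003,-0.367]]'
python3 -c "
from h import *
go(.592,-.288,.22,90)
im,c=snap('wrist','w6');json.dump({k:np.array(v).tolist() for k,v in c.items()},open('w6.json','w'))
i=im[90:270,136:376];cv2.imwrite('pics/w6c.png',cv2.resize(i,(800,600),interpolation=cv2.INTER_CUBIC))
"
```

```text
time: 9.25
tool_pos: [0.5914, -0.288, 0.2188]
orientation: [[0.003, 1.0, -0.003], [1.0, -0.003, 0.001], [0.001, -0.003, -1.0]]
force: [0.3, 0.7, 0.5]
finger_gap: 0.0852
shift [ 0.0001  0.004  -0.0083] turn [-0.0011 -0.0003 -0.0011] pos [ 0.5914 -0.288   0.2188] a 89.81 t 9.25 gap 0.0852 F [0.3 0.7 0.5] q1,7 [0.31 1.99]
```

View pics/w6c.png

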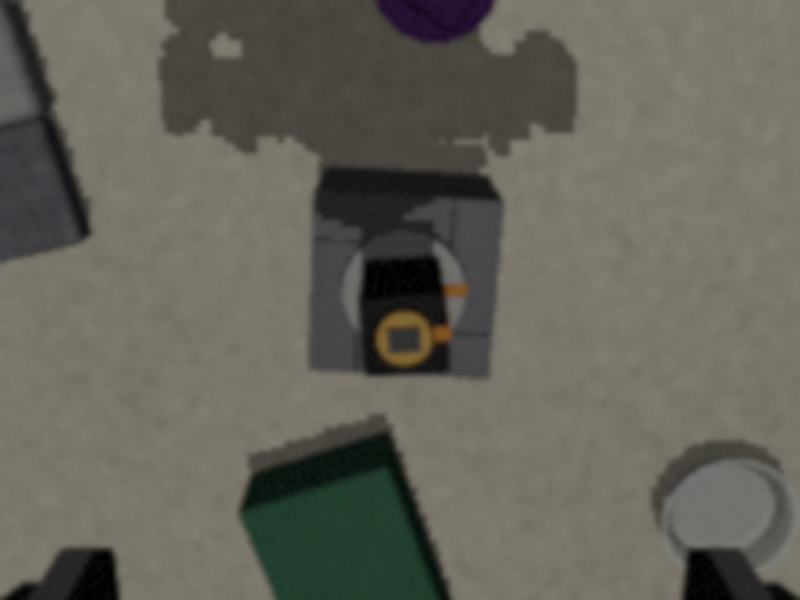

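View pics/w6.png

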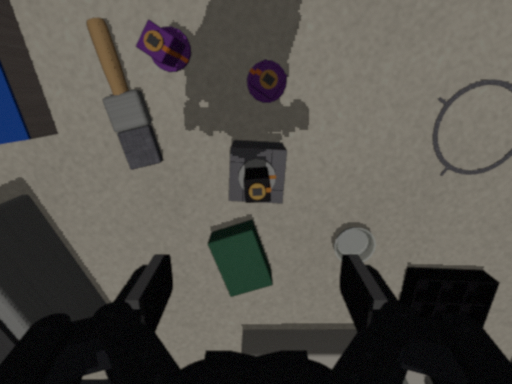

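```bash
python3 - <<'E'
from h import *
c=json.load(open('w6.json'));k=10/3
f=lambda u,v,z: atz(c,(136+(u+.5)/k-.5,90+(v+.5)/k-.5),z)
g=f(404,339,.110);cc=f(404.5,290,.061);cm=f(455,291,.061);print(g,cc,cm,f(442,334,.105))
print(np.degrees(np.arctan2(*(cm-cc)[1::-1])))
go(g[0],g[1],.08,90)
E
```

```text
[ 0.59021682 -0.28641298  0.11      ] [ 0.58985319 -0.2860656   0.061     ] [ 0.59023585 -0.27010559  0.061     ] [ 0.59043801 -0.27599095  0.105     ]
88.62652738755027
shift [ 0.0098 -0.0062  0.9274] turn [-0.001  -0.0001 -0.0009] pos [ 0.5916 -0.288   0.2191] a 89.83 t 9.3 gap 0.0851 F [0.5 0.4 0.8] q1,7 [0.31 1.99]
```

```bash
python3 -m creep '[[1,0.01,-0.006,0.3,0,0,0],[1,0.01,-0.006,0.6,0,0,0],[1,0.01,-0.006,0.93,0,0,0],[1,0.01,-0.006,0.93,0,0,0],[1,0.01,-0.006,0.93,0,0,0]]'
python3 -c "
from h import *
go(.5902,-.2864,.066,89.5)
im,c=snap('wrist','w7')
"
```

```text
time: 9.8
tool_pos: [0.59, -0.2863, 0.0794]
orientation: [[0.004, 1.0, -0.005], [1.0, -0.004, 0.001], [0.001, -0.005, -1.0]]
force: [0.5, 0.5, 0.5]
finger_gap: 0.0855
shift [-0.0011  0.0017  0.0896] turn [-0.0016 -0.0003  0.0015] pos [ 0.59   -0.2863  0.0794] a 89.77 t 9.8 gap 0.0855 F [0.5 0.5 0.5] q1,7 [0.32 2.  ]
```

View pics/w7.png

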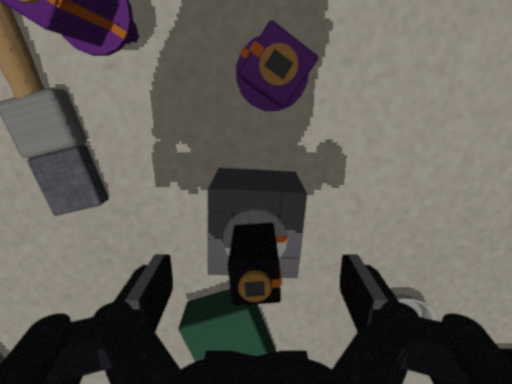

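The black holder at (255,285), in its grey stand and with the gold disc on top, is centred between the jaws. The purple look-alikes are clear of them. I'll lower and grip.

```bash
python3 -m creep '[[1,0,0,0.09,0,0,0],[1,0,0,0.09,0,0,0],[1,0,0,0.09,0,0,0],[-1,0,0,0.09,0,0,0],[-1,0,0,0.09,0,0,0],[-1,0,0,0.09,0,0,0],[-1,0,0,0.09,0,0,0],[-1,0,0,0.09,0,0,0],[-1,0,0,0.09,0,0,0],[-1,0,0,0.09,0,0,0],[-1,0,0,0.09,0,0,0]]' 60
python3 -c "
from h import *
go(.5902,-.2864,.19,90)
im,c=snap('wrist','w8')
"
```

```text
time: 10.95
tool_pos: [0.5912, -0.2869, 0.0678]
orientation: [[0.004, 1.0, -0.002], [1.0, -0.004, -0.0], [-0.0, -0.002, -1.0]]
force: [-0.3, 0.7, 3.6]
finger_gap: 0.0235
shift [ 0.0028 -0.008  -0.8144] turn [-0.0005  0.0001 -0.0012] pos [ 0.5912 -0.2869  0.0678] a 89.78 t 10.95 gap 0.0235 F [-0.3  0.7  3.6] q1,7 [0.33 2.  ]
```

View pics/w8.png

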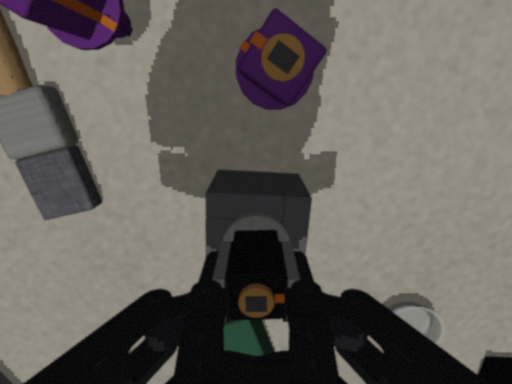

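```bash
python3 -m creep '[[-1,0,0,-0.1,0,0,0],[-1,0,0,-0.3,0,0,0],[-1,0,0,-0.55,0,0,0],[-1,0,0,-0.8,0,0,0],[-1,0,0,-0.8,0,0,0],[-1,0,0,-0.8,0,0,0]]'
python3 -c "
from h import *
go(.4832,.1813,.19,24.5)
im,c=snap('wrist','w9')
snap('side','d9')
"
```

```text
time: 11.6
tool_pos: [0.5915, -0.2869, 0.1892]
orientation: [[0.004, 1.0, 0.0], [1.0, -0.004, -0.001], [-0.001, 0.0, -1.0]]
force: [0.0, 0.3, -1.5]
finger_gap: 0.0235
shift [ 3.1184 -0.7344 -0.0088] turn [2.000e-04 3.000e-04 3.626e-01] pos [ 0.5915 -0.2869  0.1892] a 89.77 t 11.6 gap 0.0235 F [ 0.   0.3 -1.5] q1,7 [0.31 1.99]
```

View pics/w9.png

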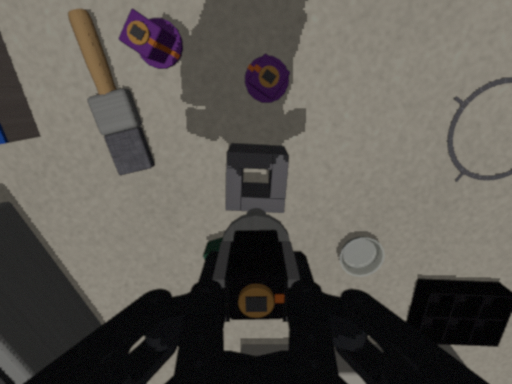

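View pics/d9.png

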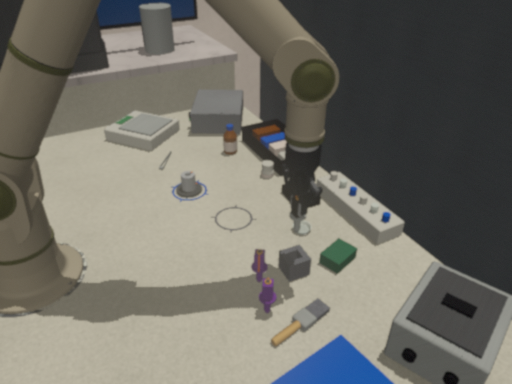

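The holder is out of its stand, still aligned in the jaws. I'll carry it to the chuck.

```bash
python3 -m creep '[[-1,0.2,-0.05,0,0,0,0],[-1,0.5,-0.12,0,0,0,0],[-1,0.8,-0.18,0,0,0,0],[-1,0.8,-0.18,0,0,0,0]]'
python3 -m creep '[[-1,0.2,-0.05,0,0,0,0],[-1,0.5,-0.12,0,0,0,0],[-1,0.8,-0.18,0,0,0,0],[-1,0.8,-0.18,0,0,0,0]]'
python3 -m creep '[[-1,0.2,-0.05,0,0,0,0],[-1,0.5,-0.12,0,0,0,0],[-1,0.8,-0.18,0,0,0,0],[-1,0.8,-0.18,0,0,0,0]]'
python3 -c "
from h import *
go(.4832,.1813,.19,24.5)"
```

```text
time: 12.1
tool_pos: [0.5624, -0.1589, 0.1855]
orientation: [[-0.004, 1.0, -0.008], [1.0, 0.004, 0.005], [0.005, -0.008, -1.0]]
force: [0.7, -0.2, -1.1]
finger_gap: 0.0235
time: 12.5
tool_pos: [0.5331, -0.0325, 0.185]
orientation: [[-0.012, 1.0, -0.011], [1.0, 0.012, 0.007], [0.007, -0.011, -1.0]]
force: [1.1, -0.3, -1.7]
finger_gap: 0.0234
time: 12.9
tool_pos: [0.5031, 0.0931, 0.1852]
orientation: [[-0.021, 1.0, -0.014], [1.0, 0.021, 0.009], [0.009, -0.014, -1.0]]
force: [0.4, -0.1, -1.0]
finger_gap: 0.0232
shift [ 0.5907 -0.1207 -0.0248] turn [-5.600e-03 -1.000e-04  3.706e-01] pos [0.5031 0.0931 0.1852] a 91.2 t 12.9 gap 0.0232 F [ 0.4 -0.1 -1. ] q1,7 [-0.34  1.38]
```

```bash
python3 -m creep '[[-1,0.3,-0.06,-0.025,-0.003,0,0.05],[-1,0.59,-0.12,-0.025,-0.005,0,0.1],[-1,0.59,-0.12,-0.025,-0.005,0,0.15],[-1,0.59,-0.12,-0.025,-0.005,0,0.2],[-1,0.59,-0.12,-0.025,-0.005,0,0.25],[-1,0.59,-0.12,-0.025,-0.005,0,0.3],[-1,0.59,-0.12,-0.025,-0.005,0,0.34],[-1,0.59,-0.12,-0.025,-0.005,0,0.371],[-1,0.59,-0.12,-0.025,-0.005,0,0.371],[-1,0.59,-0.12,-0.025,-0.005,0,0.371],[-1,0.59,-0.12,-0.025,-0.005,0,0.371]]'
python3 -c "
from h import *
go(.4832,.1813,.135,24.5)"
```

```text
time: 14.0
tool_pos: [0.4834, 0.1808, 0.1898]
orientation: [[0.91, 0.416, -0.002], [0.416, -0.91, 0.001], [-0.001, -0.001, -1.0]]
force: [-0.3, 0.3, -1.5]
finger_gap: 0.0235
shift [ 0.0009 -0.0031  0.3651] turn [-0.0005  0.0005  0.0003] pos [0.4834 0.1808 0.1898] a 24.55 t 14.0 gap 0.0235 F [-0.3  0.3 -1.5] q1,7 [-0.78  0.3 ]
```

Lower to just above the mouth (tip ~12 mm above) and look.

```bash
python3 -m creep '[[-1,0,-0.003,0.2,0,0,0],[-1,0,-0.003,0.39,0,0,0],[-1,0,-0.003,0.39,0,0,0],[-1,0,-0.003,0.39,0,0,0],[-1,0,-0.003,0.39,0,0,0]]'
python3 -c "
from h import *
go(.4832,.1813,.135,24.5)
snap('wrist','w10');snap('side','d10');snap('scene','s10')
r=[]
for f,b in (('w10',(156,180,200,150)),('s10',(257,120,60,45)),('d10',(160,150,60,45))):
  i=cv2.imread('pics/'+f+'.png')[b[1]:b[1]+b[3],b[0]:b[0]+b[2]]
  r.append(cv2.resize(i,(400,300),interpolation=cv2.INTER_CUBIC))
r.append(r[0]*0)
cv2.imwrite('pics/c10.png',np.vstack([np.hstack(r[:2]),np.hstack(r[2:])]))
"
```

```text
time: 14.5
tool_pos: [0.4838, 0.1812, 0.1324]
orientation: [[0.91, 0.416, -0.001], [0.416, -0.91, 0.001], [0.0, -0.001, -1.0]]
force: [-0.7, 0.3, -1.5]
finger_gap: 0.0234
shift [-0.0034 -0.0023 -0.0174] turn [-0.0005 -0.      0.0003] pos [0.4838 0.1812 0.1324] a 24.55 t 14.5 gap 0.0234 F [-0.7  0.3 -1.5] q1,7 [-0.72  0.36]
```

View pics/c10.png

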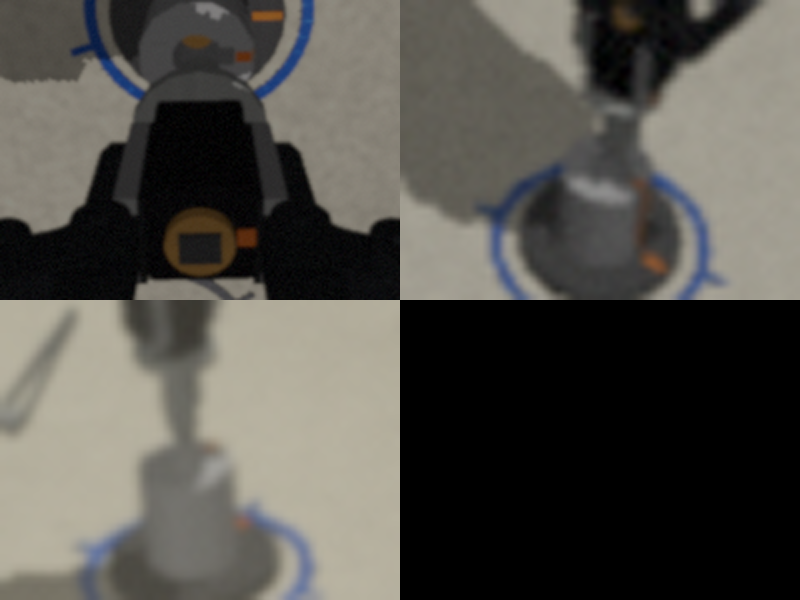

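```bash
python3 - <<'E'
from h import *
r=[]
for f,b in (('s10',(265,125,40,60)),('d10',(168,148,40,60))):
  i=cv2.imread('pics/'+f+'.png')[b[1]:b[1]+b[3],b[0]:b[0]+b[2]]
  r.append(cv2.resize(i,(400,600),interpolation=cv2.INTER_CUBIC))
cv2.imwrite('pics/c10b.png',np.hstack(r))
for n,b in (('scene',(265,125)),('side',(168,148))):
  c=vision.get_calibration(n)
  for P in ((.4838,.1812,.12),(.4838,.1812,.1),(.4838,.1812,.08),(.483,.1812,.062),(.483,.1812,.03),(.483,.1812,.01)):
    print(n,P,np.round((proj(c,P)-b+.5)*10))
E
```

```text
scene (0.4838, 0.1812, 0.12) [254.  86.]
scene (0.4838, 0.1812, 0.1) [249. 127.]
scene (0.4838, 0.1812, 0.08) [244. 167.]
scene (0.483, 0.1812, 0.062) [239. 201.]
scene (0.483, 0.1812, 0.03) [231. 262.]
scene (0.483, 0.1812, 0.01) [227. 298.]
side (0.4838, 0.1812, 0.12) [185. 108.]
side (0.4838, 0.1812, 0.1) [190. 164.]
side (0.4838, 0.1812, 0.08) [196. 219.]
side (0.483, 0.1812, 0.062) [198. 268.]
side (0.483, 0.1812, 0.03) [206. 352.]
side (0.483, 0.1812, 0.01) [212. 404.]
```

View pics/c10b.png

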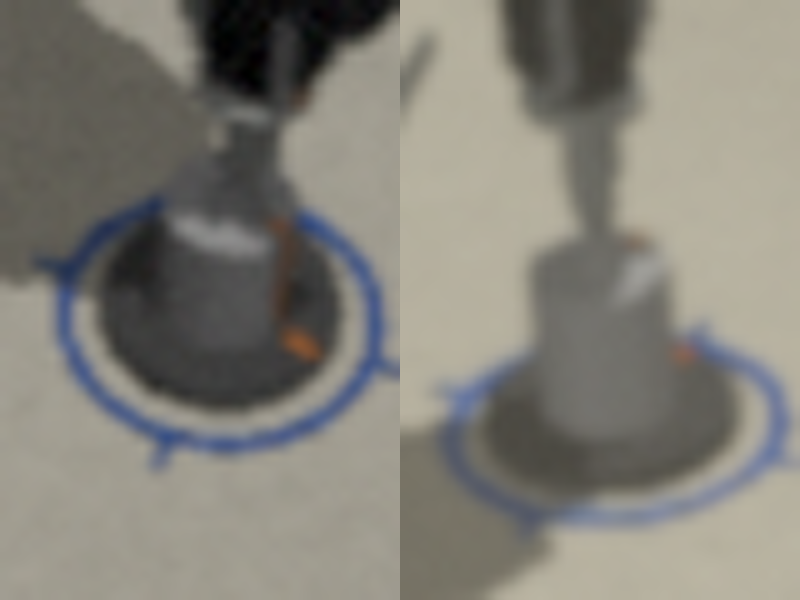

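```bash
python3 -m creep '[[-1,-0.009,0,0.0,0,0,0],[-1,-0.009,0,0.03,0,0,0],[-1,-0.009,0,0.06,0,0,0],[-1,-0.009,0,0.09,0,0,0],[-1,-0.009,0,0.12,0,0,0],[-1,-0.009,0,0.14,0,0,0],[-1,-0.009,0,0.14,0,0,0]]'
python3 -c "
from h import *
go(.4826,.1806,.1075,24.5)"
```

```text
time: 15.35
tool_pos: [0.4822, 0.1808, 0.1108]
orientation: [[0.91, 0.416, -0.001], [0.416, -0.91, 0.001], [-0.001, -0.002, -1.0]]
force: [1.2, -0.1, -1.4]
finger_gap: 0.0232
shift [0.0021 0.0024 0.0217] turn [-0.0005  0.0002  0.0003] pos [0.4822 0.1808 0.1108] a 24.56 t 15.35 gap 0.0232 F [ 1.2 -0.1 -1.4] q1,7 [-0.69  0.38]
```

```bash
python3 -m creep '[[-1,0.002,0,0.015,0,0,0],[-1,0.002,0,0.03,0,0,0],[-1,0.002,0,0.045,0,0,0],[-1,0.002,0,0.06,0,0,0],[-1,0.002,0,0.07,0,0,0],[-1,0.002,0,0.07,0,0,0]]'
python3 -c "
from h import *
go(.4826,.1806,.0748,24.5)
snap('wrist','w11');snap('side','d11');snap('scene','s11')
r=[]
for f,b in (('s11',(265,125,40,60)),('d11',(168,148,40,60))):
  i=cv2.imread('pics/'+f+'.png')[b[1]:b[1]+b[3],b[0]:b[0]+b[2]]
  r.append(cv2.resize(i,(400,600),interpolation=cv2.INTER_CUBIC))
cv2.imwrite('pics/c11b.png',np.hstack(r))"
```

```text
time: 15.95
tool_pos: [0.4823, 0.1809, 0.1001]
orientation: [[0.91, 0.416, -0.001], [0.416, -0.91, 0.001], [-0.001, -0.002, -1.0]]
force: [0.9, 0.5, -0.8]
finger_gap: 0.0235
shift [0.0011 0.0026 0.1684] turn [-0.0005  0.0003  0.0003] pos [0.4823 0.1809 0.1001] a 24.56 t 15.95 gap 0.0235 F [ 0.9  0.5 -0.8] q1,7 [-0.68  0.39]
```

View pics/c11b.png

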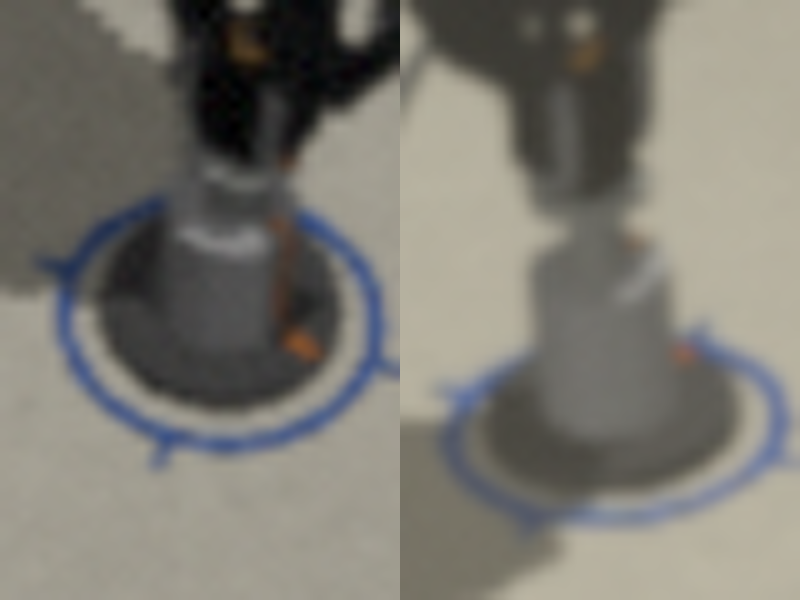

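The shaft is in the bore and past the depth where the key starts, with no axial force. I'll continue down.

```bash
python3 -m creep '[[-1,0,0,0.02,0,0,0],[-1,0,0,0.04,0,0,0],[-1,0,0,0.06,0,0,0],[-1,0,0,0.07,0,0,0],[-1,0,0,0.07,0,0,0]]'
python3 -c "
from h import *
go(.4826,.1806,.0748,24.5)"
```

```text
time: 16.6
tool_pos: [0.4823, 0.1809, 0.0896]
orientation: [[0.91, 0.416, -0.002], [0.416, -0.91, 0.001], [-0.001, -0.002, -1.0]]
force: [-0.6, 0.0, 1.7]
finger_gap: 0.0235
shift [0.001  0.0025 0.0985] turn [-0.0005  0.0003  0.0003] pos [0.4823 0.1809 0.0896] a 24.55 t 16.6 gap 0.0235 F [-0.6  0.   1.7] q1,7 [-0.67  0.4 ]
```

```bash
python3 -m creep '[[-1,0,0,0.02,0,0,0],[-1,0,0,0.04,0,0,0],[-1,0,0,0.06,0,0,0],[-1,0,0,0.08,0,0,0],[-1,0,0,0.1,0,0,0],[-1,0,0,0.11,0,0,0],[-1,0,0,0.11,0,0,0]]' 90
python3 -c "
from h import *
go(.4826,.1806,.0748,24.5)"
```

```text
time: 17.3
tool_pos: [0.4824, 0.1809, 0.0747]
orientation: [[0.91, 0.415, -0.001], [0.415, -0.91, 0.003], [0.0, -0.003, -1.0]]
force: [-6.4, -1.7, 32.7]
finger_gap: 0.023
shift [ 0.0002  0.0025 -0.0004] turn [-0.0009 -0.0001  0.0002] pos [0.4824 0.1809 0.0747] a 24.53 t 17.3 gap 0.023 F [-6.4 -1.7 32.7] q1,7 [-0.65  0.41]
```

```bash
python3 -m creep '[[-1,0.002,0,0,0,0,0],[-1,0.002,0,0,0,0,0],[-1,0.002,0,0,0,0,0],[-1,0.002,0,0,0,0,0]]'
python3 -c "
from h import *
go(.4826,.1806,.0748,24.5)
snap('wrist','w12');snap('side','d12');snap('scene','s12')
r=[]
for f,b in (('s12',(265,125,40,60)),('d12',(168,148,40,60))):
  i=cv2.imread('pics/'+f+'.png')[b[1]:b[1]+b[3],b[0]:b[0]+b[2]]
  r.append(cv2.resize(i,(400,600),interpolation=cv2.INTER_CUBIC))
cv2.imwrite('pics/c12b.png',np.hstack(r))
go(.4826,.1806,.0748,24.5)"
```

```text
time: 17.7
tool_pos: [0.4824, 0.1809, 0.0749]
orientation: [[0.91, 0.415, -0.001], [0.415, -0.91, 0.003], [0.0, -0.003, -1.0]]
force: [-2.9, -0.4, 7.8]
finger_gap: 0.0228
shift [0.0001 0.0024 0.0005] turn [-0.001  -0.0001  0.0001] pos [0.4824 0.1809 0.0749] a 24.52 t 17.7 gap 0.0228 F [-2.9 -0.4  7.8] q1,7 [-0.64  0.41]
shift [0.0002 0.0021 0.0004] turn [-0.001  -0.      0.0001] pos [0.4824 0.1809 0.0749] a 24.52 t 17.85 gap 0.0229 F [-2.   0.1  8. ] q1,7 [-0.64  0.41]
```

View pics/c12b.png

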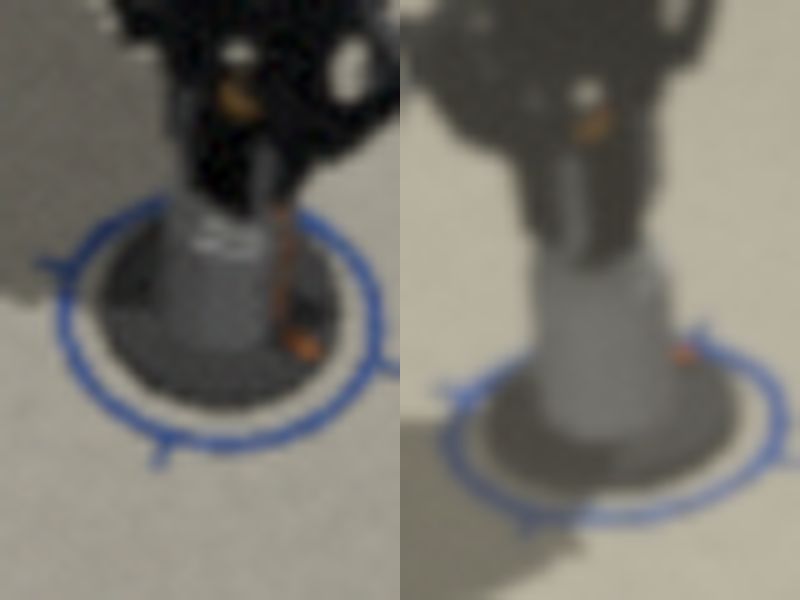

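View pics/w12.png

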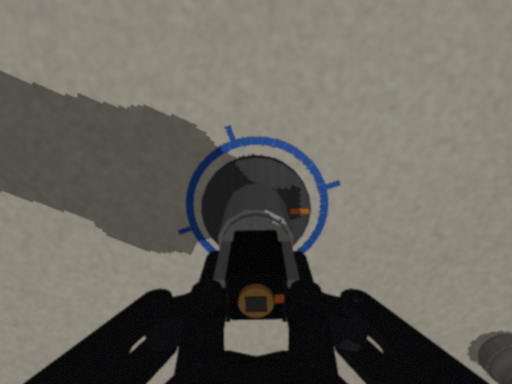

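View pics/s12.png

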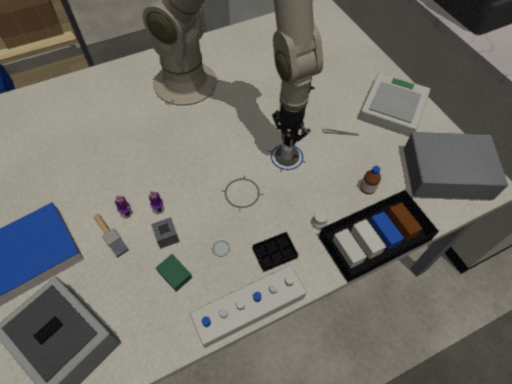

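The collar sits on the chuck, with the chuck inside the blue ring and the marks aligned at (299,211) and (280,299). Now only about spring force is left, so I'll press harder and hold.

```bash
python3 -m creep '[[-1,0,0,0.004,0,0,0],[-1,0,0,0.008,0,0,0],[-1,0,0,0.008,0,0,0],[-1,0,0,0.008,0,0,0],[-1,0,0,0.008,0,0,0],[-1,0,0,0.008,0,0,0],[-1,0,0,0.008,0,0,0],[-1,0,0,0.008,0,0,0],[-1,0,0,0.008,0,0,0],[-1,0,0,0.008,0,0,0],[-1,0,0,0.008,0,0,0],[-1,0,0,0.008,0,0,0]]'
python3 -c "
from h import *
go(.4826,.1806,.0748,24.5)
snap('side','d13')
go(.4826,.1806,.0748,24.5)"
```

```text
time: 19.05
tool_pos: [0.4824, 0.1809, 0.0748]
orientation: [[0.91, 0.415, -0.001], [0.415, -0.91, 0.004], [0.001, -0.004, -1.0]]
force: [-4.6, -0.6, 23.2]
finger_gap: 0.023
shift [ 0.0001  0.0022 -0.0001] turn [-0.0013 -0.0003  0.    ] pos [0.4824 0.1809 0.0748] a 24.51 t 19.05 gap 0.023 F [-4.6 -0.6 23.2] q1,7 [-0.64  0.42]
shift [ 0.0003  0.0023 -0.0001] turn [-0.0013 -0.0003  0.    ] pos [0.4824 0.1809 0.0748] a 24.51 t 19.1 gap 0.023 F [-4.3 -1.8 23.7] q1,7 [-0.64  0.42]
```

```bash
python3 -c "
from h import *
print(job.hand_in())
go(.4826,.1806,.0748,24.5)"
```

```text
the job is handed in; nothing more can be done
None
the job is handed in; nothing more can be done
```

The chuck is standing inside the blue ring, with the black holder keyed in, its collar flush, and the gripper still pressing it home. I handed the job in at about 19 s; hand-in gives no verdict.

- **Chuck:** I slid it along the bench without lifting it, with a downward push of about 10–12 N throughout. The wrist view with the gripper clear showed the foot centred inside the blue ring.
- **Holder:** I took the black one from its stand and left the purple look-alikes alone. I turned it so its key matched the keyway (24.5°) and pushed it in. The key slipped in without resistance, and I first felt the spring at the expected height (tool at 0.0896 m, predicted 0.0898 m).
- **Last checks:** the tool stopped at 0.0748 m, exactly the predicted fully-home height. It was holding a steady 23 N downward against a spring force of about 9 N, with the grip set at 90 N. The camera views showed the collar flush, the orange marks lined up and the other things on the bench where they were.
- **Disagreements:**
  - The two position estimates for the chuck, from vision and from the grip, differed by about 2 mm; I used a point between them.
  - The first press faded from about 33 N to 8 N, roughly spring force alone, so I pressed again before handing in.

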